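# Battery bar out from under the pile

## Task

Someone has piled a roll of tape and a pot on the flat battery bar in its charging stand, and a white bottle stands in the way in front of the bar's free end. Stand that bottle upright on the table clear of the bar's path, then pull the bar out of its spring catches and out from under the pile, straight out between the two posts, without touching the pile, so that the roll settles flat on the stand with the pot still upright on it. Then lay the bar flat on the floor of the steel tray beside the small stoppers, and leave everything else standing where it is.

Things in the scene. Friction and masses are not known exactly. Their poses are not given: they have to be found in the camera images.
- stand: grey charging stand, fixed. Origin on the table surface under the middle of the pile; the bar is pulled out along its -x axis. Base plate 5 mm thick, x -72 to +100 mm, y +-65 mm. Behind the pile a back stop, x 58 to 98 mm, y +-55 mm, top 35 mm above the table, which the bar's inner end touches or nearly touches
- post_left (a point): top of the +y one of two upright steel posts at the front of the stand, 12 mm in diameter, tops 40 mm above the table, at stand x = -47, y = +-36 mm. The bar (44 mm wide) passes between them; the roll of tape is too wide and they hold it and the pot back while the bar slides out under it
- catch_point (a point): middle of the bar's path between two sprung catches, at stand x = -62 mm, 11 mm above the table. Their housings (x -72 to -52, y +-27 to +-47 mm) are 17 mm high; the steel noses press into the bar's sides. A straight pull of 8 to 20 N along the stand's -x frees the bar
- stack_place (a point): point on the stand's plate (5 mm above the table) under the middle of the pile, where the roll is to settle
- battery_bar: flat aluminium battery bar 168 (x) x 44 (y) x 12 mm, about 0.12 kg, on the stand's plate under the pile. Origin at the centre of its underside, 5 mm above the table at the start and 28 mm from the stand's origin towards -x; axes as the stand's. The catches sit in a 2 mm notch in each side, 50 mm from its -x end; beyond a 14 mm shoulder the rest is 40 mm wide
- bar_grip (a point): on the bar's axis, 12 mm from its ribbed -x end and 6 mm above its underside: grasp here from above across the 44 mm width. At the start it is 100 mm from the stand's origin, 28 mm in front of the plate, and the bar's end is 112 mm out
- tape: roll of tape lying flat on the bar, 103 mm in diameter, 25 mm high, 0.05 kg; origin at the centre of its underside. When the bar leaves it tips a little and drops 12 mm on to the plate
- pot: open light grey pot without handle, 87 mm in diameter, 57 mm high, about 0.15 kg, standing on the roll of tape; origin at the centre of its underside, z up
- bottle_a: loose white bottle, 42 mm in diameter at the belly, 94 mm high, neck about 20 mm in diameter from 45 mm upward (grasp it there), 0.085 kg; origin at the centre of its foot, z up. The three loose bottles swap places: one stands in the bar's path 155 to 190 mm in front of the stand's origin, the others well away from the path
- bottle_b: loose white bottle, like bottle_a, 43 mm in diameter, 92 mm high. (For setting a bottle down: the table's far edge runs aslant, at about x = 0.63 m where y = 0 and x = 0.55 m where y = 0.3 m)
- bottle_c: loose white bottle, like bottle_a, 44 mm in diameter, 96 mm high
- tray: open steel tray, fixed, 122 (x) x 200 (y) x 52 mm high, walls and floor 2 mm thick; origin at the centre of its underside, z up
- star: bystander: black star-shaped trivet, 66 mm across, 13 mm high; origin at the centre of its underside
- lighter: bystander: slim black lighter lying flat, 74 (x) x 21 x 11 mm; origin at the centre of its underside
- tree: bystander: black fir-tree figure, 26 x 34 x 66 mm; origin at the centre of its foot
- black_pot: bystander, fixed: black pot with an upright bail handle, 85 x 102 x 100 mm; origin at the centre of its underside
- egg: bystander, fixed: plaster egg form, 72 x 70 x 62 mm; origin at the centre of its underside
- bottle_row_b: bystander, fixed, never moves: a row of five more white bottles, bellies up to 43 mm in diameter, up to 106 mm high, between the robot and the stand. Their places along this body's x axis are -125, -59, 7, 67 and 127 mm, within 6 mm of y = 0; origin on the table
- stopper_rows: bystander, fixed, never moves: eleven small stoppers, 33 mm across and up to 26 mm high, scattered over a patch that reaches from -190 to +190 mm along this body's x axis and +-52 mm along y; origin on the table
There are look-alikes about, which are no part of the job. Leave any blue or turquoise look-alike of the bottle_b alone.

How it is judged (in metres and radians):
On the way, in this order (a step that is already met when the one before it is completed fails the run):
1. the bottle that blocked the bar's path stands upright on the table out of the path, let go (not (x of bottle_a in the frame of stand between -0.27 and -0.05 m and y of bottle_a in the frame of stand between -0.042 and 0.042 m) and not (x of bottle_b in the frame of stand between -0.27 and -0.05 m and y of bottle_b in the frame of stand between -0.042 and 0.042 m) and not (x of bottle_c in the frame of stand between -0.27 and -0.05 m and y of bottle_c in the frame of stand between -0.042 and 0.042 m) and angle between each of bottle_a, bottle_b, bottle_c's own z axis and vertical below 0.1 rad and height (world z) of each of bottle_a, bottle_b, bottle_c below 0.01 m and contact force between the fingers and bottle_a below 0.2 N and contact force between the fingers and bottle_b below 0.2 N and contact force between the fingers and bottle_c below 0.2 N and x of battery_bar in the frame of stand above -0.04 m), for 0.2 s.
2. the bar is out from under the pile and the pile has settled on the stand, pot upright (x of battery_bar in the frame of stand below -0.135 m and angle between each of pot, tape's own z axis and vertical below 0.08 rad and horizontal distance between tape and stack_place below 0.02 m and horizontal distance between pot and tape below 0.025 m and height (world z) of pot between 0.025 and 0.036 m), for 0.2 s.
At the end, for the whole second after the job is handed in: The bar lies flat (within 0.1 rad) and at rest on the tray's floor; the roll lies flat on the stand's plate within 20 mm of the middle of the pile's place and the pot stands upright on it (within 0.08 rad, within 25 mm of its centre); all three bottles stand upright on the table (x of battery_bar in the frame of tray between -0.045 and 0.045 m and y of battery_bar in the frame of tray between -0.03 and 0.03 m and height (world z) of battery_bar below 0.008 m and angle between each of battery_bar, bottle_a, bottle_b, bottle_c's own z axis and vertical below 0.1 rad and linear speed of each of battery_bar, pot below 0.02 m/s and angle between each of pot, tape's own z axis and vertical below 0.08 rad and horizontal distance between tape and stack_place below 0.02 m and horizontal distance between pot and tape below 0.025 m and height (world z) of pot between 0.025 and 0.036 m and height (world z) of each of bottle_a, bottle_b, bottle_c below 0.01 m); the robot touches nothing.
It fails at once if the robot presses on the roll or the pot (contact force between any of the fingers, the arm and pot above 1.5 N or contact force between any of the fingers, the arm and tape above 1.5 N).
It fails at once if the pot is lifted or toppled (height (world z) of pot above 0.07 m or angle between pot's own z axis and vertical above 0.5 rad).
It fails at once if a bottle falls over (angle between any of bottle_a, bottle_b, bottle_c's own z axis and vertical above 0.6 rad).
It fails at once if more than one bottle is moved (over 40 mm) (distance of each of bottle_a, bottle_b from where it was at the start of the episode above 0.04 m or distance of each of bottle_a, bottle_c from where it was at the start of the episode above 0.04 m or distance of each of bottle_b, bottle_c from where it was at the start of the episode above 0.04 m).
It fails at once if a bystander (star, lighter, tree) is shifted more than 30 mm (distance of any of star, lighter, tree from where it was at the start of the episode above 0.03 m).
It also fails if it takes over 61 s, if anything falls off the work surface, if the arm or the gripper's body presses on something with over 40 N, if the wrist force passes 120 N, or if a joint passes its speed limit or range.

## Robot

A 7-joint arm with a two-finger parallel gripper is mounted at the origin on the work surface; the furniture and walls round the work are solid. World frame = base frame: x ahead of the robot, y to its left, z up, the work surface at z = 0. Lengths are in m, angles in degrees, forces in N, time in s.
With the tool pointing down it reaches from about 0.35 to 0.9 m from the base axis. Payload 8.1 kg.
Tool frame: the origin (TCP) lies at the very end of the fingers, on their centre line; the grasp point (between the pads) lies 19 mm behind it; z points along the fingers, y is the line along which they close (so a half turn about z gives the same grasp; the last joint's range is limited). The gripper opens to 92 mm and grips with 3 to 60 N. Pads are 19 mm wide; open, the fingers measure 130 mm over their backs; the gripper's body (75 mm by 190 mm) begins 47 mm behind the grasp point.
Start: joints at [57.376, 24.895, 1.432, 90.138, -0.665, 64.973, -4.303], TCP at [0.281, -0.558, 0.227] pointing down, gripper open.
Joint ranges: [-149.89, 149.89], [-25.12, 119.58], [-72.63, 75.52], [4.76, 147.25], [-75.54, 255.54], [6.69, 114.76], [-157.13, 157.13]. Speed limits (degrees/s): [127.2, 127.2, 172.46, 172.46, 180, 180, 180].

## Interface

Orientations are given as [roll, pitch, yaw] about the fixed x, y, z axes, in that order (R = Rz(yaw) Ry(pitch) Rx(roll)).
In Python, from cell import observe, camera, camera_model, job_done gives the robot as it stands. The module is installed in compiled form; this text tells all that it offers.
- The arm moves only by the tool play_rows, never from a script. Its argument "rows" is a list of rows, each a list of 7 numbers: the shift along the tool's x, y, z in cm, then the turn, a rotation vector about the tool's x, y, z in degrees, then the opening, from -1 (shut) to 1 (fully open). A call has 1 to 10 rows; each row is the pose to reach, as a shift and turn from the pose commanded when the call began, along the tool's axes at that moment; what a row does not reach only later rows make up. A row lasts 1/12 s, in which the tool goes at most 41.7 mm and 7.16 degrees, less where a joint would pass 70% of its speed; a pose out of reach is approached as far as the arm can. A call with a gripper value outside its range is refused whole. The fingers move at their own pace and stop on an object; "force" is the grip in N (left out, the last holds). Time passes only in rows, so rows that repeat a pose let the fingers close. It gives the time, the measured TCP pose, the force, the opening and the grip force at its end, in the units of the state.
- observe(): the state, without advancing time (a new reading comes with each control period).
- camera(name): name is "scene" or "top" or "wrist"; returns (picture, depth): 384x512x3 uint8, red, green, blue; 384x512 float32, m along the optical axis (not along the pixel's ray), 0 where there is no reading.
- camera_model(name): a dict with "intrinsics" (3x3 intrinsics, pixels), "dist_coeffs" ([k1, k2, p1, p2, k3] as OpenCV has them; the pictures are not rectified), "R" (3x3) and "t" (3): a world point X has camera coordinates R X + t. Camera axes: x right, y down, z forward; pixel columns grow to the right and rows downward; lengths in m; the calibration is good to about 2 mm. A picture is of the moment at which its call begins: read the wrist's pose just before it. camera_model takes no time and is no camera call; for the wrist camera it gives the pose at the moment of the call.
- job_done(): hands the job in; it is judged then, once.
The state is a dict: "clock": time; "qpos": joint angles; "joint_vel": joint speeds; "effort": joint torques, N m; "position": TCP position; "ee_rot": TCP orientation; "ft_force": force on the tool from outside, world axes, zero at the start; "ft_torque": the same for the moment, N m; "opening": finger opening in m; "finger_force": force on a finger pad.
Only numpy, scipy, OpenCV 4.12 (cv2) and the standard library are available. Lean on these libraries where they do the work, as an engineer would, in place of code of your own. Each camera call takes 0.05 s, during which the arm holds its last target. There are 200 camera calls.

## Working session

There is one attempt and no reset: what is moved stays moved. The work goes in short steps, Python scripts to look and compute and a tool call to move; the robot and the scene stay as the last step left them, time stands still between calls to the robot, and variables do not carry over. Pictures are saved under pics/ and viewed, at most 10 in all, crops included, and the job is handed in when it is done.

Besides the shell and the picture viewer there is one more tool, called after "Call:" by a JSON object that holds its "api" and its "payload". play_rows: Moves the arm, as the interface text tells. Its arguments: {"type":"object","properties":{"rows":{"type":"array"},"force":{"type":"number"}},"required":["rows"]}

```bash
mkdir -p pics
python3 - <<'E'
from cell import *
import cv2,numpy as np
for n in("top","scene"):
    p,d=camera(n);m=camera_model(n)
    cv2.imwrite(f"pics/{n}0.png",cv2.resize(p[:,:,::-1],(800,600)));np.savez(f"{n}0.npz",p=p,d=d,**m)
    print(n,m)
print(observe())
E
```

```text
top {'intrinsics': array([[385.79673047,   0.        , 253.32975338],
       [  0.        , 385.79673047, 189.9218493 ],
       [  0.        ,   0.        ,   1.        ]]), 'dist_coeffs': array([-0.00667961,  0.        ,  0.        ,  0.        ,  0.        ]), 'R': array([[-0.02378545, -0.9997152 , -0.00194152],
       [-0.98703025,  0.02379198, -0.15876153],
       [ 0.15876251, -0.00185988, -0.98731505]]), 't': array([-0.05136989,  0.46379829,  1.14693098])}
scene {'intrinsics': array([[440.70935334,   0.        , 256.33764648],
       [  0.        , 440.70935334, 195.27496284],
       [  0.        ,   0.        ,   1.        ]]), 'dist_coeffs': array([-0.08834107,  0.        ,  0.        ,  0.        ,  0.        ]), 'R': array([[-0.54309615, -0.83951228,  0.0163004 ],
       [-0.34616173,  0.20616768, -0.91524147],
       [ 0.76499584, -0.50270669, -0.4025759 ]]), 't': array([0.20748757, 0.24710648, 0.9898456 ])}
{'clock': 0.1, 'qpos': array([57.37762411, 24.93230063,  1.43019795, 90.1837019 , -0.66469344,
       64.97444802, -4.30418876]), 'joint_vel': array([ 0.00676442, -0.05238183, -0.11793879, -0.09495754,  0.01344635,
       -0.05523015,  0.04551932]), 'effort': array([ 2.15103209e-03, -6.69128609e+01,  9.87664908e-01, -3.15153050e+01,
       -6.05442747e-02,  3.73349246e-02,  3.46189347e-05]), 'position': array([ 0.28100071, -0.55774735,  0.2260263 ]), 'ee_rot': array([-1.79918163e+02,  7.12107181e-03,  2.67391770e+01]), 'ft_force': array([-0.18072349, -0.38676711,  0.00874533]), 'ft_torque': array([ 0.02489728, -0.03255326, -0.0392604 ]), 'finger_force': 0.0, 'opening': 0.0919108366843292}
```

View pics/top0.png

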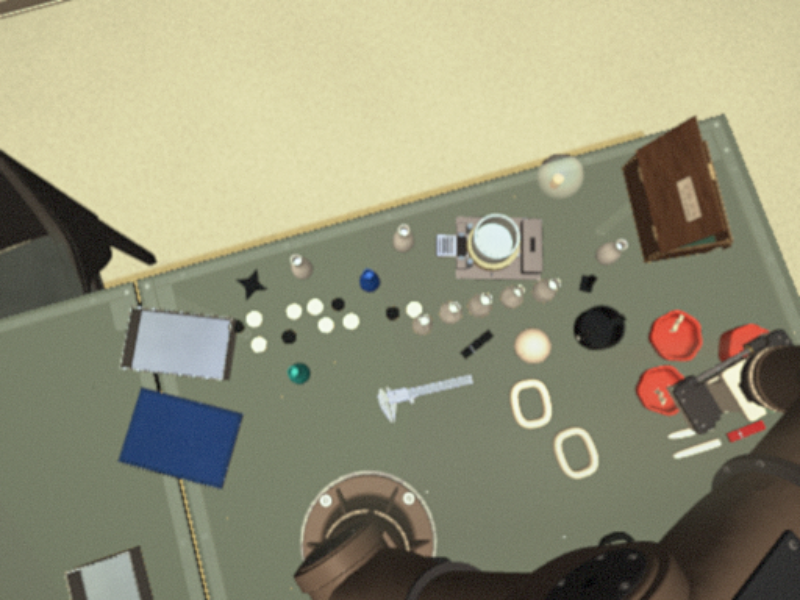

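View pics/scene0.png

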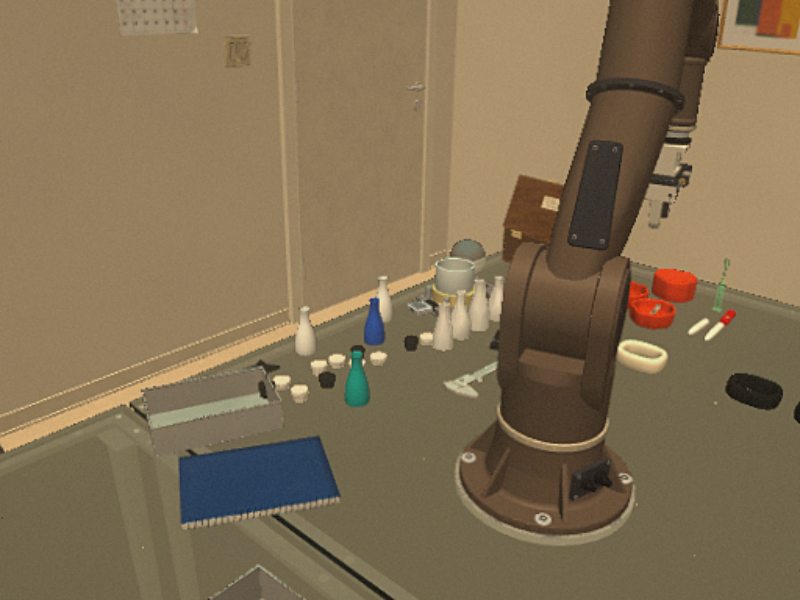

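The top view shows the stand at (500,248), with the bar's end at (447,245) pointing left. The blocking bottle is at (402,238) and the tray at (180,343). Next I'll measure with a magnified crop and the depth.

```bash
cat > h.py <<'E'
import numpy as np,cv2
def ray(m,px,z):
    K,R,t=m["intrinsics"],m["R"],m["t"]
    u=cv2.undistortPoints(np.array(px,float).reshape(-1,1,2),K,m["dist_coeffs"]).reshape(-1,2)
    d=np.c_[u,np.ones(len(u))]@R; c=-R.T@t
    return c+d*((np.broadcast_to(z,len(u))-c[2])/d[:,2])[:,None]
E
python3 - <<'E'
import numpy as np,cv2
from h import ray
m=np.load("top0.npz");p=m["p"][:,:,::-1]
a=cv2.resize(p[132:187,240:360],None,fx=6,fy=6,interpolation=cv2.INTER_CUBIC)
b=cv2.resize(p[190:235,70:190],None,fx=6,fy=6,interpolation=cv2.INTER_CUBIC)
cv2.imwrite("pics/crop.png",np.vstack([a,b]))
f=.64
# approx world of named features, 800-px coordinates, height
F=dict(stand=(500,248,.005),barend=(437,245,.017),blocktop=(404,230,.094),blockfoot=(402,246,.0),b300top=(296,260,.094),b610top=(622,244,.094),blue=(369,284,0),bluetop=(370,271,.09),tray=(180,343,.0),c1=(385,345,0),c2=(355,350,0),row1top=(422,317,.1),row1foot=(421,330,0),row2top=(454,308,.1),row5top=(552,284,.1),teal=(298,373,0),star=(251,284,0),lighter=(477,344,0),s1=(392,313,0),s2=(350,321,0),s3=(414,310,0),caltip=(388,400,0),calend=(472,379,0))
for k,(u,v,z) in F.items():print(k,ray(m,[(u*f,v*f)],z)[0].round(3))
E
```

```text
stand [ 0.563 -0.278  0.005]
barend [ 0.57  -0.148  0.017]
blocktop [ 0.581 -0.081  0.094]
blockfoot [ 0.574 -0.078  0.   ]
b300top [0.528 0.124 0.094]
b610top [ 0.544 -0.493  0.094]
blue [ 0.496 -0.009  0.   ]
bluetop [ 0.504 -0.015  0.09 ]
tray [0.385 0.372 0.   ]
c1 [ 0.371 -0.039  0.   ]
c2 [0.363 0.022 0.   ]
row1top [ 0.413 -0.11   0.1  ]
row1foot [ 0.4   -0.111  0.   ]
row2top [ 0.429 -0.17   0.1  ]
row5top [ 0.469 -0.354  0.1  ]
teal [0.32  0.135 0.   ]
star [0.502 0.231 0.   ]
lighter [ 0.369 -0.223  0.   ]
s1 [ 0.435 -0.054  0.   ]
s2 [0.421 0.031 0.   ]
s3 [ 0.44  -0.099  0.   ]
caltip [ 0.263 -0.042  0.   ]
calend [ 0.3  -0.21  0.  ]
```

View pics/crop.png

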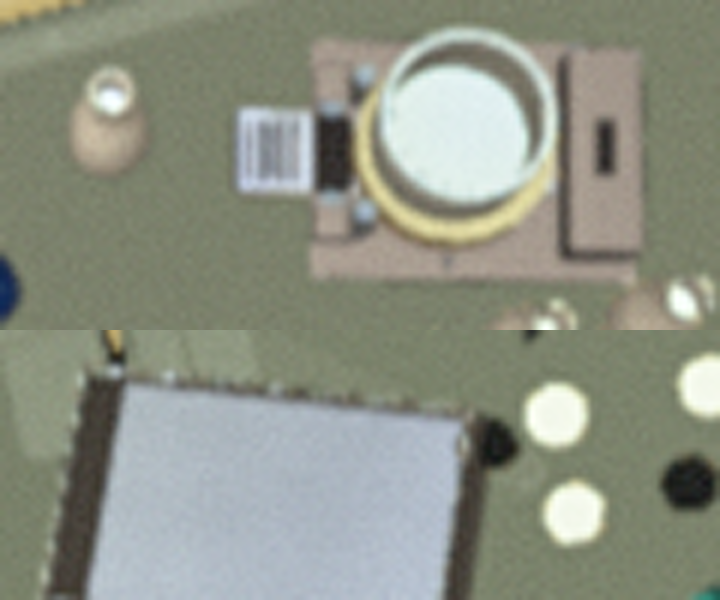

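Crop: the bar's end edge is at (238,108–192), the plate's left corners at (312,40) and (312,277), and the post tops at (365,76) and (365,212). The bottle's mouth is at (110,93).

Run:
```python
import numpy as np
from h import ray
m=np.load("top0.npz")
c=lambda L,z,y0=132,x0=240:ray(m,[(x0+u/6,y0+v/6) for u,v in L],z)[:,:2]
be=c([(238,108),(238,192)],.017);bs=c([(312,107),(313,193)],.017);po=c([(365,76),(365,212)],.04);pl=c([(312,40),(312,277),(640,48),(634,282)],.005)
bx=c([(568,52),(640,50),(640,250),(568,250)],.035)
print("be",be,be.mean(0));print("bs",bs.mean(0));print("posts",po,po.mean(0));print("plate",pl);print("backstop",bx,bx.mean(0))
# axis: from posts(-47) to backstop middle(78)
for a,b in((be.mean(0),bx.mean(0)),(po.mean(0),bx.mean(0)),(be.mean(0),po.mean(0)),(pl[1],pl[3]),(pl[0],pl[2])):
    d=b-a;print("yaw",np.degrees(np.arctan2(d[1],d[0])).round(1),np.linalg.norm(d).round(4))
for a in (po,be,pl[:2]):
    d=a[0]-a[1];print("yaw from y",np.degrees(np.arctan2(d[1],d[0]))-90)
print("bottle top",c([(110,93)],.094),"belly", c([(108,136)],.025))
t=ray(m,[(u*.64,v*.64) for u,v in((131,308),(238,319),(230,381),(121,367))],.052)[:,:2]
print("tray",t,t.mean(0),[np.degrees(np.arctan2(*(t[i]-t[j])[::-1])).round(1) for i,j in((0,1),(3,2),(0,3),(1,2))],np.linalg.norm(t-np.roll(t,1,0),axis=1))
```

```text
be [[ 0.59194173 -0.14911895]
 [ 0.54646438 -0.14754022]] [ 0.56920306 -0.14832958]
bs [ 0.56825666 -0.18760789]
posts [[ 0.60133427 -0.21400452]
 [ 0.52908373 -0.21086158]] [ 0.565209   -0.21243305]
plate [[ 0.63177686 -0.19104112]
 [ 0.50233682 -0.18588598]
 [ 0.62310148 -0.3668404 ]
 [ 0.4955582  -0.35569615]]
backstop [[ 0.61313275 -0.32138551]
 [ 0.61331116 -0.3591139 ]
 [ 0.50673487 -0.35244988]
 [ 0.5076283  -0.31531462]] [ 0.56020177 -0.33706598]
yaw -92.7 0.189
yaw -92.3 0.1247
yaw -93.6 0.0642
yaw -92.3 0.1699
yaw -92.8 0.176
yaw from y -92.49082467828467
yaw from y -91.98820245290018
yaw from y -92.28068388485633
bottle top [[ 0.58056746 -0.08025431]] belly [[ 0.57634024 -0.07984531]]
tray [[0.45032488 0.45097078]
 [0.42390144 0.24300896]
 [0.30566622 0.25613954]
 [0.33696926 0.46491462]] [0.37921545 0.35375848] [np.float64(82.8), np.float64(81.5), np.float64(-7.0), np.float64(-6.3)] [0.11421001 0.20963377 0.11896208 0.21110878]
```

Call:
{"api": "play_rows", "payload": {"rows": [[3, -2, 0, 0, 0, -6, 1], [6, -4, 0, 0, 0, -12, 1], [9, -6, 0, 0, 0, -18, 1], [12, -7.5, 0, 0, 0, -24, 1], [15, -9, 0, 0, 0, -30, 1], [18, -11, 0, 0, 0, -36, 1], [21, -13, 0, 0, 0, -42, 1], [24, -14.6, 0, 0, 0, -48, 1], [27, -16.4, 0, 0, 0, -54, 1], [30, -18.3, 0, 0, 0, -61, 1]]}}

```text
clock: 0.93
position: [0.4673, -0.2583, 0.2266]
ee_rot: [-180.0, 0.0, 88.0]
ft_force: [0.5, -1.1, 0.3]
opening: 0.0921
finger_force: 0.0
```

Call:
{"api": "play_rows", "payload": {"rows": [[2, 1.5, 0, 0, 0, 0, 1], [5, 3, 0, 0, 0, 0, 1], [8, 4.5, 0, 0, 0, 0, 1], [11, 6, 0, 0, 0, 0, 1], [14, 8, 0, 0, 0, 0, 1], [16.5, 9.4, 0.5, 0, 0, 0, 1], [18.3, 10.4, 1, 0, 0, 0, 1], [18.3, 10.4, 1, 0, 0, 0, 1], [18.3, 10.4, 1, 0, 0, 0, 1]]}}

```text
clock: 1.68
position: [0.5779, -0.0796, 0.2159]
ee_rot: [-179.9, -0.0, 87.9]
ft_force: [-0.8, -0.3, 0.2]
opening: 0.0918
finger_force: 0.0
```

Run:
```python
from cell import *
import cv2,numpy as np
print(observe()["position"],observe()["ee_rot"])
m=camera_model("wrist");p,d=camera("wrist")
np.savez("w1.npz",p=p,d=d,**m);cv2.imwrite("pics/w1.png",p[:,:,::-1]);print(m["R"].round(3),-m["R"].T@m["t"])
```

```text
[ 0.57785656 -0.07955868  0.21594145] [-1.79913834e+02 -2.85961650e-02  8.79004455e+01]
[[ 0.999 -0.036 -0.001]
 [-0.034 -0.951  0.307]
 [-0.012 -0.307 -0.952]] [0.58032044 0.00382436 0.37537256]
```

View pics/w1.png

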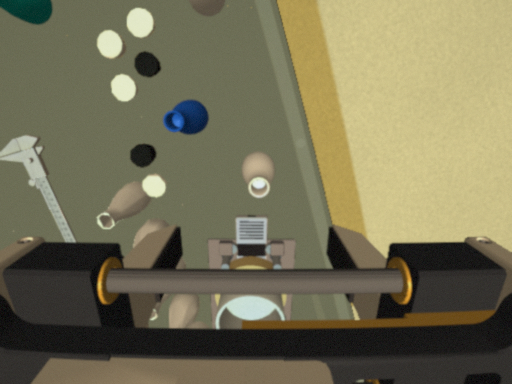

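Wrist view: the bottle's mouth is at (259,187), the blue bottle's mouth at (176,122), and the bar's outer edge runs from (236,218) to (267,217).

Run:
```python
import numpy as np
from h import ray
m=np.load("w1.npz")
print(ray(m,[(259,187),(176,122),(236,218),(267,217),(236,242),(267.5,242),(154,186),(257,163)],[.093,.092,.017,.017,.017,.017,.02,.02]).round(4))
```

```text
[[ 0.582  -0.0829  0.093 ]
 [ 0.502  -0.013   0.092 ]
 [ 0.5492 -0.15    0.017 ]
 [ 0.5921 -0.15    0.017 ]
 [ 0.5471 -0.1871  0.017 ]
 [ 0.592  -0.1887  0.017 ]
 [ 0.4428 -0.0989  0.02  ]
 [ 0.5808 -0.0729  0.02  ]]
```

Call:
{"api": "play_rows", "payload": {"rows": [[-0.1, 0.3, 2.5, 0, 0, 0, 1], [-0.1, 0.3, 5.5, 0, 0, 0, 1], [-0.1, 0.3, 8.5, 0, 0, 0, 1], [-0.1, 0.3, 11.5, 0, 0, 0, 1], [-0.1, 0.3, 14, 0, 0, 0, 1], [-0.1, 0.3, 15.7, 0, 0, 0, 1], [-0.1, 0.3, 16, 0, 0, 0, 1], [-0.1, 0.3, 16, 0, 0, 0, 1]]}}

```text
clock: 2.4
position: [0.5797, -0.0836, 0.056]
ee_rot: [-179.9, 0.0, 87.6]
ft_force: [-0.3, 0.2, 0.1]
opening: 0.0919
finger_force: 0.0
```

Call:
{"api": "play_rows", "payload": {"rows": [[0, 0, 0, 0, 0, 0, 0], [0, 0, 0, 0, 0, 0, -0.3], [0, 0, 0, 0, 0, 0, -0.6], [0, 0, 0, 0, 0, 0, -0.8], [0, 0, 0, 0, 0, 0, -1], [0, 0, 0, 0, 0, 0, -1], [0, 0, 0, 0, 0, 0, -1], [0, 0, 0, 0, 0, 0, -1], [0, 0, 0, 0, 0, 0, -1], [0, 0, 0, 0, 0, 0, -1]], "force": 12}}

```text
clock: 3.23
position: [0.5809, -0.0821, 0.0567]
ee_rot: [-180.0, 0.0, 87.7]
ft_force: [-0.1, 0.5, 0.0]
opening: 0.0298
finger_force: 0.0
```

Call:
{"api": "play_rows", "payload": {"rows": [[0, 0, 0, 0, 0, 0, -1], [0, 0, 0, 0, 0, 0, -1], [0, 0, 0, 0, 0, 0, -1], [0, 0, 0, 0, 0, 0, -1], [0, 0, 0, 0, 0, 0, -1]]}}

```text
clock: 3.65
position: [0.5808, -0.0821, 0.0566]
ee_rot: [-180.0, 0.0, 87.7]
ft_force: [-0.5, -0.5, -1.4]
opening: 0.0195
finger_force: 12.0
```

Call:
{"api": "play_rows", "payload": {"rows": [[0, 0, -1, 0, 0, 0, -1], [0, 0, -3.5, 0, 0, 0, -1], [0, 0, -6, 0, 0, 0, -1], [0, 0, -9, 0, 0, 0, -1], [0, 0, -11.5, 0, 0, 0, -1], [0, 0, -12.5, 0, 0, 0, -1], [0.5, -1.5, -12.5, 0, 0, 0, -1], [1.5, -4.5, -12.5, 0, 0, 0, -1], [2.6, -7.5, -12.5, 0, 0, 0, -1], [3.7, -10.5, -12.5, 0, 0, 0, -1]]}}

```text
clock: 4.48
position: [0.4759, -0.0407, 0.1815]
ee_rot: [-180.0, 0.0, 87.7]
ft_force: [-0.4, 0.5, -0.0]
opening: 0.0198
finger_force: 12.0
```

Call:
{"api": "play_rows", "payload": {"rows": [[1.2, -3, 0, 0, 0, 0, -1], [2.4, -6, 0, 0, 0, 0, -1], [3.2, -8.5, 0, 0, 0, 0, -1], [3.6, -10, 0, 0, 0, 0, -1], [3.7, -10.4, 0, 0, 0, 0, -1], [3.7, -10.4, 2, 0, 0, 0, -1], [3.7, -10.4, 5, 0, 0, 0, -1], [3.7, -10.4, 8, 0, 0, 0, -1], [3.7, -10.4, 9, 0, 0, 0, -1], [3.7, -10.4, 9, 0, 0, 0, -1]]}}

```text
clock: 5.32
position: [0.3738, -0.0001, 0.0897]
ee_rot: [-179.8, -0.0, 87.8]
ft_force: [-0.2, -0.4, -1.3]
opening: 0.0198
finger_force: 12.0
```

Call:
{"api": "play_rows", "payload": {"rows": [[0, 0, 1.5, 0, 0, 0, -1], [0, 0, 2.6, 0, 0, 0, -1], [0, 0, 3.1, 0, 0, 0, -1], [0, 0, 3.3, 0, 0, 0, -1], [0, 0, 3.4, 0, 0, 0, -1], [0, 0, 3.4, 0, 0, 0, -1], [0, 0, 3.4, 0, 0, 0, -1]]}}

```text
clock: 5.9
position: [0.3756, 0.0001, 0.0583]
ee_rot: [179.9, 0.0, 87.7]
ft_force: [-0.1, 0.0, -0.3]
opening: 0.0198
finger_force: 12.0
```

Call:
{"api": "play_rows", "payload": {"rows": [[0, 0, 0.1, 0, 0, 0, -1], [0, 0, 0.1, 0, 0, 0, -1], [0, 0, 0.1, 0, 0, 0, -1], [0, 0, 0.1, 0, 0, 0, -1]]}}

```text
clock: 6.23
position: [0.3751, 0.0001, 0.0568]
ee_rot: [180.0, 0.0, 87.7]
ft_force: [-0.3, -0.2, -0.9]
opening: 0.0193
finger_force: 12.0
```

Call:
{"api": "play_rows", "payload": {"rows": [[0, 0, 0, 0, 0, 0, -0.5], [0, 0, 0, 0, 0, 0, -0.3], [0, 0, 0, 0, 0, 0, 0], [0, 0, 0, 0, 0, 0, 0.2], [0, 0, 0, 0, 0, 0, 0.4], [0, 0, 0, 0, 0, 0, 0.4], [0, 0, -2, 0, 0, 0, 0.4], [0, 0, -5, 0, 0, 0, 0.4], [0, 0, -8, 0, 0, 0, 0.4], [0, 0, -11, 0, 0, 0, 0.4]]}}

```text
clock: 7.07
position: [0.3744, 0.0003, 0.1679]
ee_rot: [-179.9, -0.0, 87.8]
ft_force: [1.1, -0.2, -0.3]
opening: 0.0639
finger_force: 0.0
```

Call:
{"api": "play_rows", "payload": {"rows": [[-1.5, 2, 0, 0, 0, 0, 0.4], [-3.5, 5, 0, 0, 0, 0, 0.4], [-6, 8, 0, 0, 0, 0, 0.4], [-8.3, 11, 0, 0, 0, 0, 0.4], [-10.6, 14, 0, 0, 0, 0, 0.4], [-12.8, 17, 0, 0, 0, 0, 0.4], [-14.6, 19.3, 0, 0, 0, 0, 0.4], [-15.2, 20.1, 0, 0, 0, 0, 0.4], [-15.2, 20.1, 0, 0, 0, 0, 0.4], [-15.2, 20.1, 0, 0, 0, 0, 0.4]]}}

```text
clock: 7.9
position: [0.5693, -0.1592, 0.1661]
ee_rot: [-179.9, -0.0, 87.7]
ft_force: [-0.7, 0.5, -0.8]
opening: 0.0644
finger_force: 0.0
```

Run:
```python
from cell import *
import cv2,numpy as np
print(observe()["position"],observe()["ee_rot"])
m=camera_model("wrist");p,d=camera("wrist")
np.savez("w2.npz",p=p,d=d,**m);cv2.imwrite("pics/w2.png",p[:,:,::-1])
```

```text
[ 0.56925189 -0.15919784  0.16611623] [-1.79922234e+02 -4.29570944e-02  8.77345210e+01]
```

View pics/w2.png

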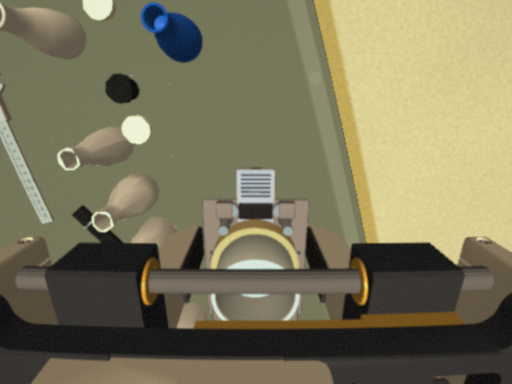

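The moved bottle stands upright at the upper left. The bar's end edge runs from (238,170) to (274,170), and the nearest row-bottle mouths are at (102,221) and (68,158).

Run:
```python
import numpy as np
from h import ray
m=np.load("w2.npz")
print(ray(m,[(238,170),(274,170),(238,202),(274.5,202),(224,231),(286,231),(102,221),(68,158),(154,15)],[.017]*4+[.04]*2+[.1]*2+[.092]).round(4))
```

```text
[[ 0.5505 -0.1496  0.017 ]
 [ 0.5911 -0.1511  0.017 ]
 [ 0.5484 -0.1879  0.017 ]
 [ 0.591  -0.1895  0.017 ]
 [ 0.5324 -0.2135  0.04  ]
 [ 0.6019 -0.2162  0.04  ]
 [ 0.4325 -0.1712  0.1   ]
 [ 0.4148 -0.1135  0.1   ]
 [ 0.4995 -0.0103  0.092 ]]
```

Call:
{"api": "play_rows", "payload": {"rows": [[-0.2, 0.1, 2, 0, 0, 0, 0.4], [-0.2, 0.1, 5, 0, 0, 0, 0.4], [-0.2, 0.1, 8, 0, 0, 0, 0.4], [-0.2, 0.1, 11, 0, 0, 0, 0.4], [-0.2, 0.1, 13.5, 0, 0, 0, 0.4], [-0.2, 0.1, 15.3, 0, 0, 0, 0.4], [-0.2, 0.1, 16, 0, 0, 0, 0.4], [-0.2, 0.1, 16.2, 0, 0, 0, 0.4], [-0.2, 0.1, 16.2, 0, 0, 0, 0.4]]}}

```text
clock: 8.7
position: [0.5706, -0.161, 0.0053]
ee_rot: [180.0, -0.0, 87.8]
ft_force: [0.8, 0.1, 0.9]
opening: 0.0641
finger_force: 0.0
```

Call:
{"api": "play_rows", "payload": {"rows": [[0, 0, 0, 0, 0, 0, 0.2], [0, 0, 0, 0, 0, 0, 0.1], [0, 0, 0, 0, 0, 0, 0], [0, 0, 0, 0, 0, 0, -0.1], [0, 0, 0, 0, 0, 0, -0.2], [0, 0, 0, 0, 0, 0, -0.2], [0, 0, 0, 0, 0, 0, -0.2], [0, 0, 0, 0, 0, 0, -0.2]], "force": 50}}

```text
clock: 9.37
position: [0.571, -0.1619, 0.0055]
ee_rot: [180.0, 0.0, 87.7]
ft_force: [-2.3, 0.4, 6.1]
opening: 0.0434
finger_force: 50.0
```

Call:
{"api": "play_rows", "payload": {"rows": [[0.4, 0, 0, 0, 0, 0, -0.3], [0.9, 0, 0, 0, 0, 0, -0.3], [1.5, 0, 0, 0, 0, 0, -0.3], [2.1, 0, 0, 0, 0, 0, -0.3], [2.7, 0, 0, 0, 0, 0, -0.3], [3.3, 0, 0, 0, 0, 0, -0.3], [3.9, 0, 0, 0, 0, 0, -0.3], [4.5, 0, 0, 0, 0, 0, -0.3], [5, 0, 0, 0, 0, 0, -0.3], [5, 0, 0, 0, 0, 0, -0.3]]}}

```text
clock: 10.2
position: [0.5731, -0.1112, 0.0051]
ee_rot: [180.0, 0.0, 87.8]
ft_force: [0.5, -0.7, 3.6]
opening: 0.0433
finger_force: 50.0
```

Run:
```python
from cell import *
import cv2,numpy as np
o=observe();print(o["position"],o["ee_rot"],o["ft_force"],o["opening"])
p,d=camera("top");q,_=camera("wrist");np.savez("t2.npz",p=p,**camera_model("top"))
a=cv2.resize(p[120:195,215:375,::-1],None,fx=4,fy=4,interpolation=cv2.INTER_CUBIC)
b=q[100:384,:,::-1];b=cv2.copyMakeBorder(b,0,0,0,640-512,cv2.BORDER_CONSTANT)
cv2.imwrite("pics/t2.png",np.vstack([a,b]))
```

```text
[ 0.5730693  -0.11118933  0.00509375] [1.79963421e+02 1.09013111e-02 8.77820381e+01] [ 0.50353226 -0.71421418  3.6175098 ] 0.043299056535317945
```

View pics/t2.png

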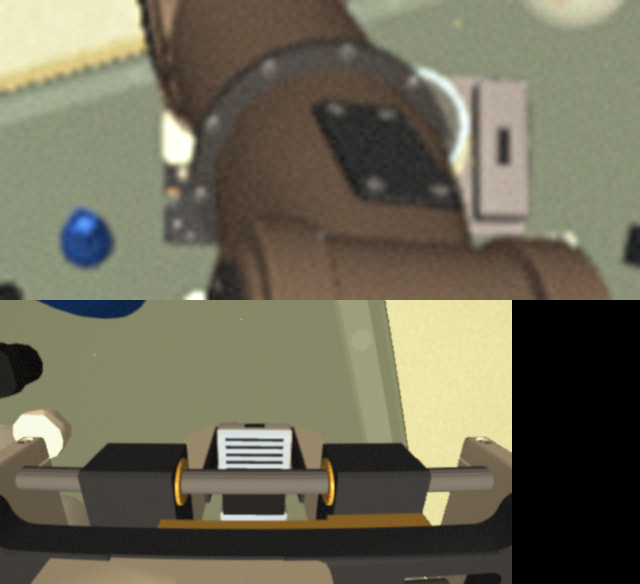

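The gripper holds the ribbed end and the pile is in place. Next I'll regrasp nearer the bar's centre, so the gripper's body stays clear of the blue bottle and the bar carries balanced.

Call:
{"api": "play_rows", "payload": {"rows": [[0, 0, 0, 0, 0, 0, 0.2], [0, 0, 0, 0, 0, 0, 0.35], [0, 0, 0, 0, 0, 0, 0.35], [0, 0, 0, 0, 0, 0, 0.35], [-0.8, 0, 0, 0, 0, 0, 0.35], [-1.8, 0, 0, 0, 0, 0, 0.35], [-2.8, 0, 0, 0, 0, 0, 0.35], [-3.7, 0, 0, 0, 0, 0, 0.35], [-4, 0, 0, 0, 0, 0, 0.35], [-4, 0, 0, 0, 0, 0, 0.35]]}}

```text
clock: 11.13
position: [0.5709, -0.1539, 0.0046]
ee_rot: [-180.0, 0.0, 87.6]
ft_force: [-0.8, -0.1, 0.4]
opening: 0.062
finger_force: 0.0
```

Call:
{"api": "play_rows", "payload": {"rows": [[0, 0, 0, 0, 0, 0, 0.2], [0, 0, 0, 0, 0, 0, 0.1], [0, 0, 0, 0, 0, 0, 0], [0, 0, 0, 0, 0, 0, -0.1], [0, 0, 0, 0, 0, 0, -0.3], [0, 0, 0, 0, 0, 0, -0.3], [0, 0, 0, 0, 0, 0, -0.3], [0, 0, 0, 0, 0, 0, -0.3]]}}

```text
clock: 11.8
position: [0.5712, -0.1512, 0.0048]
ee_rot: [180.0, -0.0, 87.8]
ft_force: [-0.1, 1.6, 0.8]
opening: 0.0414
finger_force: 50.0
```

Call:
{"api": "play_rows", "payload": {"rows": [[0.4, 0, 0, 0, 0, 0, -0.4], [1.1, 0, 0, 0, 0, 0, -0.4], [1.9, 0, 0, 0, 0, 0, -0.4], [2.7, 0, 0, 0, 0, 0, -0.4], [3.5, 0, 0, 0, 0, 0, -0.4], [4.3, 0, 0, 0, 0, 0, -0.4], [5.1, 0, 0, 0, 0, 0, -0.4], [5.9, 0, 0, 0, 0, 0, -0.4], [6.7, 0, 0, 0, 0, 0, -0.4], [7.2, 0, 0, 0, 0, 0, -0.4]]}}

```text
clock: 12.63
position: [0.574, -0.0778, 0.0047]
ee_rot: [-180.0, -0.1, 87.8]
ft_force: [0.5, -0.0, -1.2]
opening: 0.0411
finger_force: 50.0
```

Call:
{"api": "play_rows", "payload": {"rows": [[0, 0, 0, 0, 0, 0, -0.4], [0, 0, 0, 0, 0, 0, -0.4], [0, 0, 0, 0, 0, 0, -0.4]]}}

```text
clock: 12.88
position: [0.5739, -0.0803, 0.0047]
ee_rot: [-180.0, 0.0, 87.7]
ft_force: [-0.4, -0.7, -0.7]
opening: 0.041
finger_force: 50.0
```

Run:
```python
from cell import *
import cv2,numpy as np
o=observe();print(o["position"],o["ee_rot"],o["ft_force"],o["opening"])
p,d=camera("top");m=camera_model("wrist");q,_=camera("wrist");np.savez("w3.npz",p=q,**m)
a=cv2.resize(p[120:195,215:375,::-1],None,fx=4,fy=4,interpolation=cv2.INTER_CUBIC)
b=q[100:384,:,::-1];b=cv2.copyMakeBorder(b,0,0,0,640-512,cv2.BORDER_CONSTANT)
cv2.imwrite("pics/t3.png",np.vstack([a,b]))
```

```text
[ 0.57386848 -0.08027421  0.00466184] [-1.79986819e+02  2.15211417e-02  8.77183202e+01] [-0.38424174 -0.69332384 -0.70656416] 0.041035883194411336
```

View pics/t3.png

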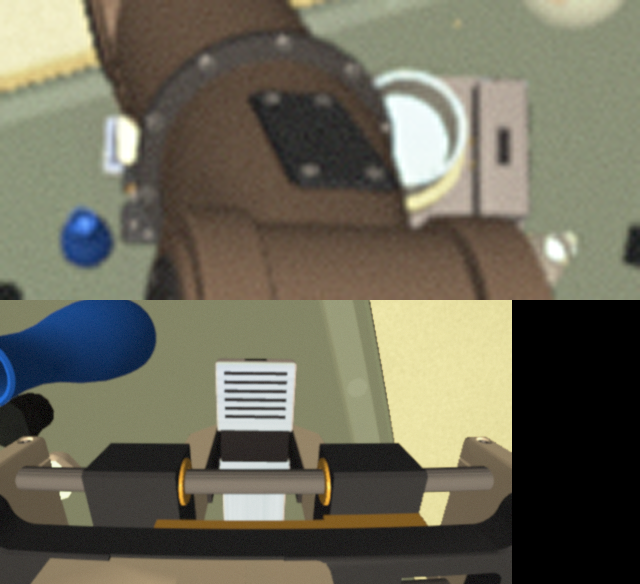

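The bar's end edge is at wrist pixels (216–296, 162). The bar is aligned, and the pot is still on the stand.

Run:
```python
import numpy as np
from h import ray
m=np.load("w3.npz")
print(ray(m,[(216,162),(296,162)],.017).round(4))
```

```text
[[ 0.5549 -0.0274  0.017 ]
 [ 0.5975 -0.0291  0.017 ]]
```

Call:
{"api": "play_rows", "payload": {"rows": [[0, 0, -0.3, 0, 0, 0, -0.4], [0, 0, -0.8, 0, 0, 0, -0.4], [0, 0, -1.5, 0, 0, 0, -0.4], [0, 0, -2.5, 0, 0, 0, -0.4], [0, 0, -4, 0, 0, 0, -0.4], [0, 0, -6, 0, 0, 0, -0.4], [0, 0, -9, 0, 0, 0, -0.4], [0, 0, -12, 0, 0, 0, -0.4], [0, 0, -15, 0, 0, 0, -0.4], [0, 0, -16, 0, 0, 0, -0.4]], "force": 60}}

```text
clock: 13.82
position: [0.5762, -0.0797, 0.1703]
ee_rot: [179.6, 0.0, 87.7]
ft_force: [1.0, 0.4, -0.9]
opening: 0.0405
finger_force: 60.0
```

Call:
{"api": "play_rows", "payload": {"rows": [[2, -1, 0, 0, 0, 0, -0.4], [5, -2.5, 0, 0, 0, 0, -0.4], [8.5, -4, 0, 0, 0, 0, -0.4], [12, -6, 0, 0, 0, 1, -0.4], [15.5, -7.6, 0, 0, 0, 2, -0.4], [19, -9.2, 0, 0, 0, 3, -0.4], [22.5, -11, 0, 0, 0, 4, -0.4], [26, -12.7, 0, 0, 0, 5, -0.4], [29.5, -14.4, 0, 0, 0, 5.7, -0.4], [32.4, -15.7, 0, 0, 0, 5.7, -0.4]]}}

```text
clock: 14.65
position: [0.428, 0.2526, 0.1653]
ee_rot: [180.0, -0.0, 82.1]
ft_force: [0.1, 0.7, -1.4]
opening: 0.0406
finger_force: 60.0
```

Call:
{"api": "play_rows", "payload": {"rows": [[0, 0, 0, 0, 0, 0, -0.4], [0, 0, 0, 0, 0, 0, -0.4], [0, 0, 0, 0, 0, 0, -0.4]]}}

```text
clock: 14.9
position: [0.43, 0.2496, 0.1648]
ee_rot: [180.0, 0.0, 82.1]
ft_force: [-0.2, -0.2, -0.2]
opening: 0.041
finger_force: 60.0
```

Run:
```python
from cell import *
import cv2,numpy as np
o=observe();print(o["position"],o["ee_rot"],o["ft_force"],o["opening"])
p,d=camera("top");m=camera_model("wrist");q,_=camera("wrist");np.savez("w4.npz",p=q,**m)
a=p[110:200,40:375,::-1];a=cv2.resize(a,(800,215),interpolation=cv2.INTER_CUBIC)
b=q[:,:,::-1];b=cv2.copyMakeBorder(b,0,0,0,800-512,cv2.BORDER_CONSTANT)
cv2.imwrite("pics/t4.png",np.vstack([a,b]))
```

```text
[0.42995913 0.24957711 0.16483912] [1.79982129e+02 3.52433555e-02 8.20610257e+01] [-0.23239509 -0.21056506 -0.23594235] 0.04102076589373856
```

View pics/t4.png

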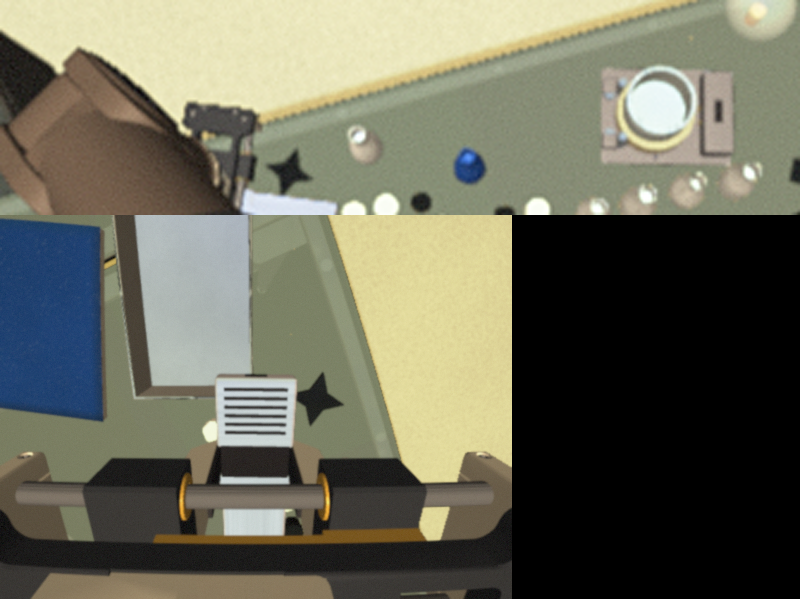

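The pile has settled with the pot upright. In the wrist view the tray's rim has its left edge from (114,0) to (136,183), its right edge at about x=253, and its near edge at row 183.

Run:
```python
import numpy as np
from h import ray
m=np.load("w4.npz")
P=ray(m,[(114.5,2),(136,183),(254,2),(252.5,150),(215,182)],.052)[:,:2];print(P.round(4))
a=lambda i,j:np.degrees(np.arctan2(*(P[i]-P[j])[::-1]))
print(a(0,1),a(2,3),a(4,1)+90)
u=np.array([np.cos(np.radians(82)),np.sin(np.radians(82))]);n=np.array([u[1],-u[0]])
L=(P[:2]@n).mean();R=(P[2:4]@n).mean();near=(P[[1,4]]@u).mean();print("width",R-L)
c=u*(near+.1)+n*(L+R)/2;print("centre",c)
# floor edges check
```

```text
[[0.3334 0.4316]
 [0.3111 0.2698]
 [0.4526 0.4126]
 [0.4333 0.2863]
 [0.3913 0.2595]]
82.17033341257873 81.32491635580875 82.66610567217316
width 0.11969203927924976
centre [0.38410917 0.36101575]
```

Call:
{"api": "play_rows", "payload": {"rows": [[2, -1, 0, 0, 0, 0, -0.4], [5, -2.4, 0, 0, 0, 0, -0.4], [8, -3.8, 0, 0, 0, 0, -0.4], [11, -5.2, 0, 0, 0, 0, -0.4], [13, -6.1, 0, 0, 0, 0, -0.4], [13.3, -6.2, 0, 0, 0, 0, -0.4], [13.3, -6.2, 2, 0, 0, 0, -0.4], [13.3, -6.2, 4, 0, 0, 0, -0.4], [13.3, -6.2, 6, 0, 0, 0, -0.4], [13.3, -6.2, 8, 0, 0, 0, -0.4]]}}

```text
clock: 15.83
position: [0.3883, 0.3886, 0.0838]
ee_rot: [180.0, 0.0, 81.9]
ft_force: [0.1, 0.8, -1.0]
opening: 0.0407
finger_force: 60.0
```

Call:
{"api": "play_rows", "payload": {"rows": [[0, 0, 1.5, 0, 0, 0, -0.4], [0, 0, 3, 0, 0, 0, -0.4], [0, 0, 4.5, 0, 0, 0, -0.4], [0, 0, 5.7, 0, 0, 0, -0.4], [0, 0, 6.7, 0, 0, 0, -0.4], [0, 0, 7.2, 0, 0, 0, -0.4], [0, 0, 7.4, 0, 0, 0, -0.4], [0, 0, 7.4, 0, 0, 0, -0.4]]}}

```text
clock: 16.5
position: [0.3871, 0.3902, 0.0106]
ee_rot: [-180.0, 0.0, 82.0]
ft_force: [-0.0, 0.4, -0.6]
opening: 0.0405
finger_force: 60.0
```

No contact with the walls. Lowering to the floor.

Call:
{"api": "play_rows", "payload": {"rows": [[0, 0, 0.2, 0, 0, 0, -0.4], [0, 0, 0.4, 0, 0, 0, -0.4], [0, 0, 0.55, 0, 0, 0, -0.4], [0, 0, 0.65, 0, 0, 0, -0.4], [0, 0, 0.65, 0, 0, 0, -0.4], [0, 0, 0.65, 0, 0, 0, -0.4]]}}

```text
clock: 17.0
position: [0.3869, 0.3905, 0.0043]
ee_rot: [180.0, -0.0, 82.0]
ft_force: [0.2, -0.1, -1.3]
opening: 0.0411
finger_force: 60.0
```

Call:
{"api": "play_rows", "payload": {"rows": [[0, 0, 0.1, 0, 0, 0, -0.4], [0, 0, 0.1, 0, 0, 0, -0.05], [0, 0, 0.1, 0, 0, 0, 0.1], [0, 0, 0.1, 0, 0, 0, 0.2], [0, 0, 0.1, 0, 0, 0, 0.2], [0, 0, 0.1, 0, 0, 0, 0.2], [0, 0, -1, 0, 0, 0, 0.2], [0, 0, -3, 0, 0, 0, 0.2], [0, 0, -6, 0, 0, 0, 0.2], [0, 0, -9, 0, 0, 0, 0.2]]}}

```text
clock: 17.83
position: [0.3863, 0.39, 0.0955]
ee_rot: [-179.9, 0.1, 82.1]
ft_force: [1.4, 0.4, 0.1]
opening: 0.0551
finger_force: 0.0
```

Call:
{"api": "play_rows", "payload": {"rows": [[-1, 0, -3, 0, 0, 0, 0.2], [-3, 0, -6, 0, 0, 0, 0.2], [-6, 0, -9, 0, 0, 0, 0.2], [-9, 0, -12, 0, 0, 0, 0.2], [-12, 0, -13, 0, 0, 0, 0.2], [-15, 0, -13, 0, 0, 0, 0.2], [-18, 0, -13, 0, 0, 0, 0.2], [-20, 0, -13, 0, 0, 0, 0.2], [-20, 0, -13, 0, 0, 0, 0.2], [-20, 0, -13, 0, 0, 0, 0.2]]}}

```text
clock: 18.67
position: [0.3592, 0.1916, 0.2251]
ee_rot: [179.9, -0.0, 81.9]
ft_force: [0.3, -0.1, -0.5]
opening: 0.0552
finger_force: 0.0
```

Run:
```python
from cell import *
import cv2,numpy as np
o=observe();print(o["position"],o["ft_force"],o["opening"])
p,d=camera("top");m=camera_model("wrist");q,_=camera("wrist");np.savez("w5.npz",p=q,d=_,**m)
a=p[110:270,40:375,::-1];a=cv2.resize(a,(500,239),interpolation=cv2.INTER_CUBIC);a=cv2.copyMakeBorder(a,0,0,0,12,cv2.BORDER_CONSTANT)
cv2.imwrite("pics/t5.png",np.vstack([a,q[:350,:,::-1]]))
```

```text
[0.35918523 0.19163222 0.22505615] [ 0.33788541 -0.06111176 -0.49997162] 0.055225134829243704
```

View pics/t5.png

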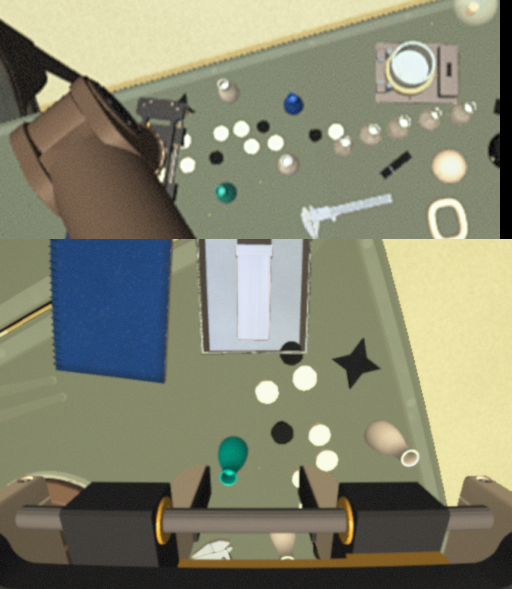

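The bar lies flat and centred in the tray (wrist 237–270 across, inner end at row ~101). The pile, the bottles and the bystanders are all standing.

```bash
python3 -c "
from cell import *
print(job_done())"
```

```text
the job is handed in; nothing more can be done
None
```

The job is handed in, and no verdict came back. The last camera views showed the bar flat in the tray, the roll and pot upright on the stand, and the blocking bottle standing clear of the path; it took about 19 s of the 61 s allowed.

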